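# Close and pin the fence of a pad-stacking jig

### The arm

A 6-joint arm with a two-finger parallel gripper is mounted at the origin on the work surface. World frame = base frame: x ahead of the robot, y to its left, z up, the work surface at z = 0. Lengths are in m, angles in rad, forces in N, time in s.
With the tool pointing down it reaches from about 0.375 to 0.9 m from the base axis. Payload 3.1 kg.
Tool frame: the origin (TCP) lies at the centre of the arm's flange, where the gripper is bolted on; the fingertips stand 182 mm ahead of it and the grasp point (between the pads) lies 164 mm ahead of it; z points along the fingers, x is the direction in which the jaws open and shut, and the axes are right-handed (so a half turn about z gives the same grasp; the last joint's range is limited). The gripper opens to 87 mm and grips with 3 to 60 N. Pads are 19 mm wide; open, the fingers measure 117 mm over their backs; the gripper's body (75 mm by 190 mm) begins 51 mm behind the grasp point.
Start: joints at [1.01, 0.527, 1.433, -0, 1.181, -0.178], TCP at [0.233, 0.58, 0.405] pointing down, gripper open.
Joint ranges: [-3.08, 3.08], [-0.75, 2.2], [0.22, 2.44], [-1.43, 4.57], [0, 2.65], [-2.85, 2.85]. Speed limits (rad/s): [2.79, 2.79, 3.14, 3.14, 3.14, 3.14].

### API

Orientations are given as a unit quaternion [x, y, z, w].
In Python, from rig import status, eyes, robot gives the robot as it stands. The module is installed in compiled form; this text tells all that it offers.
- The arm moves only by the tool step_arm, never from a script. Its argument "steps" is a list of rows, each a list of 7 numbers: the closure, from -1 (fully open) to 1 (shut), so that 0 is half open, then the shift along the tool's x, y, z each as a share of 0.025 m, from -1 to 1, then the turn, a rotation vector about the tool's x, y, z each as a share of 8 degrees, from -1 to 1. In form: [[jaw, dx, dy, dz, rx, ry, rz], ...]. A call has exactly 10 rows; each row shifts and turns the commanded pose from where the row before left it, along the tool's axes as they then stand; what a row does not reach is not made up. A row lasts 1/10 s, in which the tool goes at most 50 mm and 8.59 degrees, less where a joint would pass 70% of its speed; a pose out of reach is approached as far as the arm can. A call with a number of a shift or a turn outside -1 to 1 is refused whole. A call with a gripper value outside its range is refused whole. The fingers move at their own pace and stop on an object; "squeeze" is the grip in N (left out, the last holds). Time passes only in rows, so rows that do not move let the fingers close, or fill a call up. It gives the time, the measured TCP pose, the force and the opening at its end, in the units of the state.
- status.get_obs(): the state, without advancing time (a new reading comes with each control period).
- eyes.camera(name): name is "scene" or "side" or "wrist"; returns (picture, depth): 420x560x3 uint8, red, green, blue; 420x560 float32, m along the optical axis (not along the pixel's ray), 0 where there is no reading.
- eyes.camera_info(name): a dict with "K" (3x3 intrinsics, pixels), "k1" (the pictures are not rectified: a ray, as slopes to the right and down, at radius r is drawn at 1 + k1 r^2 times it, then the intrinsics apply), "R" (3x3) and "t" (3): a world point X has camera coordinates R X + t. Camera axes: x right, y down, z forward; pixel columns grow to the right and rows downward; lengths in m; the calibration is good to about 2 mm. A picture is of the moment at which its call begins: read the wrist's pose just before it. camera_info takes no time and is no camera call; for the wrist camera it gives the pose at the moment of the call.
- robot.hand_in(): hands the job in, once; it reports no verdict.
The state is a dict: "time": time; "q": joint angles; "joint_velocities": joint speeds; "joint_torque": joint torques, N m; "position": TCP position; "tool_rot": TCP orientation; "ft_force": force on the tool from outside, world axes, zero at the start; "moment": the same for the moment, N m; "grip_width": finger opening in m.
Only numpy, scipy, OpenCV 4.12 (cv2) and the standard library are available. Lean on these libraries where they do the work, as an engineer would, in place of code of your own. Each camera call takes 0.05 s, during which the arm holds its last target.

### The job

Close up the stacking jig: push its sliding fence all the way to its stop against the row of pads, then lock it with the slim pin (not the thick one). The pin is a tight fit, so lean it clearly, some 10 to 15 degrees, put the low edge of its foot into the bore first while it leans, then straighten it and let it slide fully home, collar down on the fence plate, and let go. Do not drop or knock over the pin, and leave everything else on the table where it is.

Things in the scene. Friction and masses are not known exactly. Their poses are not given: they have to be found in the camera images.
- pin_center (a point): the slim pin, loose, plain aluminium, standing upright on its foot: a turned round pin 110 mm tall, about 0.2 kg. From the foot up: round shank 28 mm in diameter and 48 mm long (2 mm chamfer at the foot), collar 44 mm in diameter and 6 mm thick, then a round handle 24 mm in diameter and 56 mm long with dark grooves (54 to 110 mm above the foot). This point is on the axis, 55 mm above the foot (1 mm above the collar's top); z points along the pin towards the handle's end.
- pin_foot (a point): centre of the underside of the slim pin's foot, on its axis; same axes as the pin
- fence (a joint): the steel sliding fence of the stacking jig: its distance (m) from its stop. 0 = hard against the stop, close up to the row of pads, its bore in line with the bore of the base below; up to 0.09 = slid away along the jig's +y. It stays where it is left; it takes about 4 N to slide and has light damping.
- fence_push (a point): on the fence's upright plate (8 mm thick, 86 mm wide along the jig's x, 60 mm high), centre of the face that looks along the jig's +y, 97 mm above the table; the plate's top is at 117 mm. Pushing this face towards the jig's -y closes the fence; it may be pushed from above anywhere along its upper half (ribs 22 mm long stand at both ends of the face, only below 87 mm, more than 37 mm off its middle). The axes are the jig's: y is the sliding direction, z up.
- bore (a point): centre of the mouth of the round bore through the fence's flat plate (plate 90 x 120 x 22 mm, its top 56.5 mm above the table), 52 mm along +y from fence_push. Bore diameter 29.6 mm with a 3 mm chamfer; through the plate (22 mm), then, only when the fence is at its stop, on into a 32 mm wide bore in the base, open down to the table. Moves with the fence; axes are the jig's, z up. The pin is home when its collar lies on the plate, its foot 48 mm below this point.
- jig: the stacking jig, fixed: aluminium base 110 x 340 x 34 mm, long side along its y, side rails up to 48 mm, a row of green pads and an end plate (up to 109 mm) at its -y end. Origin: centre of its underside, on the table; z up. It can be turned about 0.3 rad either way.
- thick_pin_center (a point): bystander: a pin of the same make and height (110 mm), told apart by its thicker shank, 40 mm, and collar, 56 mm; it does not fit. Point on its axis 55 mm above the foot.
- label_roll_center (a point): bystander: roll of cream labels lying flat, 116 mm across, 60 mm high; point at its centre
- tape_roll_center (a point): bystander: roll of green tape lying flat, 96 mm across, 45 mm high; point at its centre
- bowl: bystander: small pale bowl, 64 mm across, 30 mm high; origin centre of its underside
- pad_row_a_center (a point): bystander: loose row of green pads standing on edge, 70 x 171 x 60 mm; point at its centre, row along its y
- pad_row_b_center (a point): bystander: row of green pads, 70 x 125 x 60 mm; point at its centre, row along its y
- pad_row_c_center (a point): bystander: row of green pads, 70 x 80 x 60 mm; point at its centre, row along its y
Things that resemble listed ones, but are neither listed nor needed, are in the scene too. What is shaped like the part that bears pin_center but green or purple is not meant.

How it is judged:
On the way, in this order (a step that is already met when the one before it is completed fails the run):
1. the fence is pushed to its stop (within 3 mm) while the pin is not yet in the bore (value of joint fence below 0.003 m and distance between pin_foot and bore above 0.05 m), for 0.2 s.
2. the pin's foot dips into the bore while the pin leans at least 7 degrees (foot centre less than 10 mm off the bore's axis and no more than 1 mm above its mouth, so that the low edge is inside) (value of joint fence below 0.003 m and angle between pin_foot's own z axis and vertical between 0.12 and 0.6 rad and z of pin_foot in the frame of bore between -0.025 and 0.001 m and horizontal distance between pin_foot and bore below 0.01 m), for 0.1 s.
At the end, for the whole second after the job is handed in: The fence is within 3 mm of its stop; the slim pin stands in the bore, upright within 3.4 degrees and handle up, its foot at least 45.5 mm below the mouth (collar within 2.5 mm of the plate) and within 4 mm of the bore's axis; it is at rest and released (value of joint fence below 0.003 m and z of pin_foot in the frame of bore below -0.0455 m and horizontal distance between pin_foot and bore below 0.004 m and angle between the z axis of pin_foot and the z axis of bore, either way round below 0.06 rad and angle between pin_foot's own z axis and vertical below 0.06 rad and linear speed of pin below 0.02 m/s); the robot touches nothing.
It fails at once if the slim pin is dropped or knocked over (leans more than 50 degrees, or moves faster than 1.2 m/s) (angle between pin_foot's own z axis and vertical above 0.87 rad or linear speed of pin above 1.2 m/s).
It fails at once if a bystander is moved by more than 30 mm (distance of any of thick_pin_center, label_roll_center, tape_roll_center, bowl, pad_row_a_center, pad_row_b_center, pad_row_c_center from where it was at the start of the episode above 0.03 m).
It also fails if it takes over 72 s, if anything falls off the work surface, if the arm or the gripper's body presses on something with over 40 N, if the wrist force passes 120 N, or if a joint passes its speed limit or range.

## Working session

There is one attempt and no reset: what is moved stays moved. The work goes in short steps, Python scripts to look and compute and a tool call to move; the robot and the scene stay as the last step left them, time stands still between calls to the robot, and variables do not carry over. Pictures are saved under pics/ and viewed, and the job is handed in when it is done.

Besides the shell and the picture viewer there is one more tool, called after ">>>" as name([rows], argument=value, ...), one row to a line, values as JSON. step_arm: Moves the arm, as the interface text tells. Its arguments: {"type":"object","properties":{"steps":{"type":"array"},"squeeze":{"type":"number"}},"required":["steps"]}

```bash
mkdir -p pics; ls
python3 - <<'E'
from rig import status, eyes, robot
import cv2,numpy as np
print(status.get_obs())
for n in ["scene","side","wrist"]:
    i=eyes.camera_info(n)
    p,d=eyes.camera(n)
    print(n,i)
    cv2.imwrite(f"pics/{n}0.png",p[:,:,::-1]); np.savez(f"pics/{n}0.npz",p=p,d=d,**i)
E
```

```text
pics
{'time': 0.0, 'q': array([ 1.00950704e+00,  5.28452676e-01,  1.43388013e+00, -1.01565602e-05,
        1.18136967e+00, -1.78469251e-01]), 'joint_velocities': array([ 0.00111999,  0.00095845,  0.00109058, -0.00115687, -0.00104166,
        0.00025556]), 'joint_torque': array([-1.61853964e-04, -4.40037632e+01, -1.76592493e+01,  6.32674713e-02,
        5.81607269e-02, -1.83167340e-04]), 'position': array([0.23323601, 0.57948907, 0.40378655]), 'tool_rot': array([ 8.28713685e-01,  5.59671792e-01, -9.63251376e-04,  4.30127462e-04]), 'ft_force': array([0.17892179, 0.78599699, 0.25927611]), 'moment': array([-0.04263228,  0.00467177,  0.03702047]), 'grip_width': 0.08711705044414561}
scene {'K': array([[462.1944189 ,   0.        , 282.24034474],
       [  0.        , 462.1944189 , 204.23185302],
       [  0.        ,   0.        ,   1.        ]]), 'k1': -0.023197571469082436, 'R': array([[-0.51925636,  0.85455666,  0.01028364],
       [ 0.44525228,  0.28078146, -0.85024242],
       [-0.72946778, -0.43691497, -0.52629086]]), 't': array([ 0.27088754, -0.16560423,  1.67978889])}
side {'K': array([[408.50859833,   0.        , 275.1977741 ],
       [  0.        , 408.50859833, 211.50620341],
       [  0.        ,   0.        ,   1.        ]]), 'k1': -0.12649048759790762, 'R': array([[ 0.93005402, -0.36691251,  0.01935785],
       [-0.21018955, -0.57452506, -0.79103812],
       [ 0.30136335,  0.73163937, -0.61146052]]), 't': array([-0.50519229,  0.19135058,  1.06889504])}
wrist {'K': array([[342.65979823,   0.        , 281.504219  ],
       [  0.        , 342.65979823, 212.20474207],
       [  0.        ,   0.        ,   1.        ]]), 'k1': -0.028407721512578046, 'R': array([[ 0.37370388,  0.92754741, -0.00110459],
       [ 0.89194038, -0.3590307 ,  0.27484417],
       [ 0.25453442, -0.10369556, -0.96148815]]), 't': array([-0.62445429, -0.03293041,  0.39160208])}
```

View pics/scene0.png

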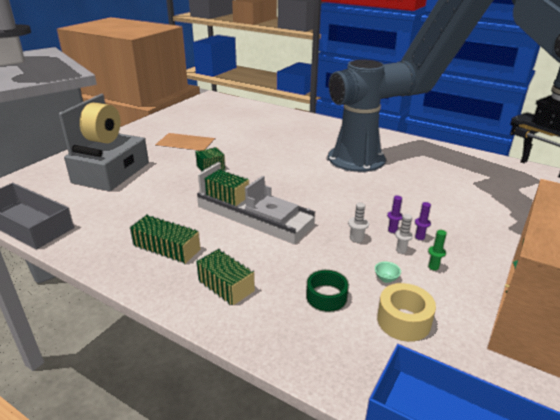

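View pics/side0.png

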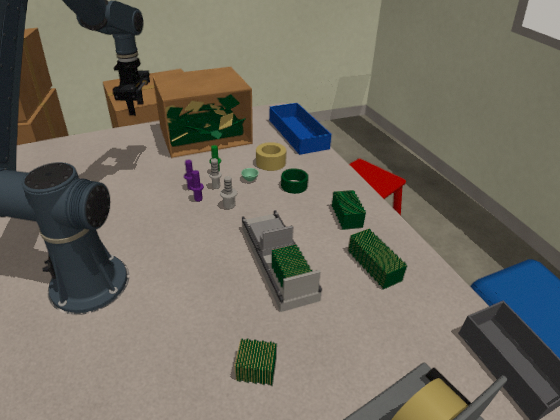

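View pics/wrist0.png

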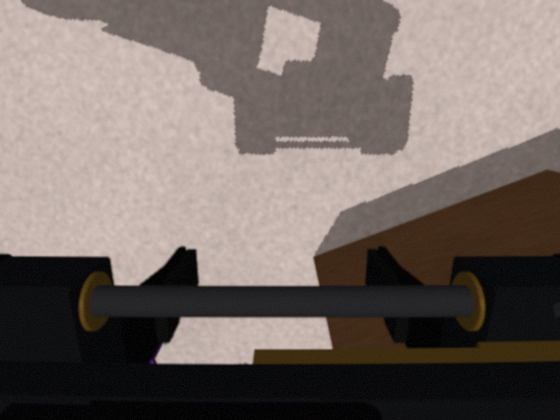

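Candidates for the slim pin are two plain aluminium pins at scene (358,222) and (404,233). The purple pins at (396,214) and (424,220) and the green one at (438,250) are excluded by colour. Next, close crops.

```bash
cat > h.py <<'E'
import numpy as np,cv2
from scipy.spatial.transform import Rotation as Ro
def load(f):
    z=np.load(f); return {k:z[k] for k in z.files}
def unproj(c,u,v,d=None):
    K,k1=c['K'],float(c['k1'])
    u=np.atleast_1d(u).astype(float);v=np.atleast_1d(v).astype(float)
    pts=np.stack([u,v],-1)[:,None]
    n=cv2.undistortPoints(pts,K,np.array([k1,0,0,0,0.]))[:,0]
    r=np.c_[n,np.ones(len(n))]
    if d is None: return r@c['R'], -c['R'].T@c['t']   # world ray dirs, origin
    return (r*np.atleast_1d(d)[:,None]-c['t'])@c['R']
def proj(c,X):
    X=np.atleast_2d(X).astype(float)
    return cv2.projectPoints(X[:,None],cv2.Rodrigues(c['R'])[0],c['t'],c['K'],np.array([float(c['k1']),0,0,0,0.]))[0][:,0]
def onplane(c,u,v,z):
    r,o=unproj(c,u,v); return o+r*((z-o[2])/r[:,2])[:,None]
def cloud(c,u0,v0,u1,v1):
    vv,uu=np.mgrid[v0:v1,u0:u1]; d=c['d'][v0:v1,u0:u1].ravel(); m=d>0
    return unproj(c,uu.ravel()[m],vv.ravel()[m],d[m])
def snap(name,tag):
    from rig import eyes
    i=eyes.camera_info(name); p,d=eyes.camera(name)
    cv2.imwrite(f"pics/{name}{tag}.png",p[:,:,::-1]); np.savez(f"pics/{name}{tag}.npz",p=p,d=d,**i)
    return dict(p=p,d=d,**i)
def crop(c,u0,v0,u1,v1,s,f):
    cv2.imwrite(f,cv2.resize(np.ascontiguousarray(c['p'][v0:v1,u0:u1,::-1]),None,fx=s,fy=s,interpolation=cv2.INTER_CUBIC))
E
python3 - <<'E'
from h import *
s=load('pics/scene0.npz');d=load('pics/side0.npz')
crop(s,340,185,460,285,6,'pics/pins_s.png')
crop(d,170,135,270,225,7,'pics/pins_d.png')
crop(s,185,140,325,245,5,'pics/jig_s.png')
crop(d,225,195,335,310,5,'pics/jig_d.png')
E
```

```text
(no output)
```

View pics/pins_s.png

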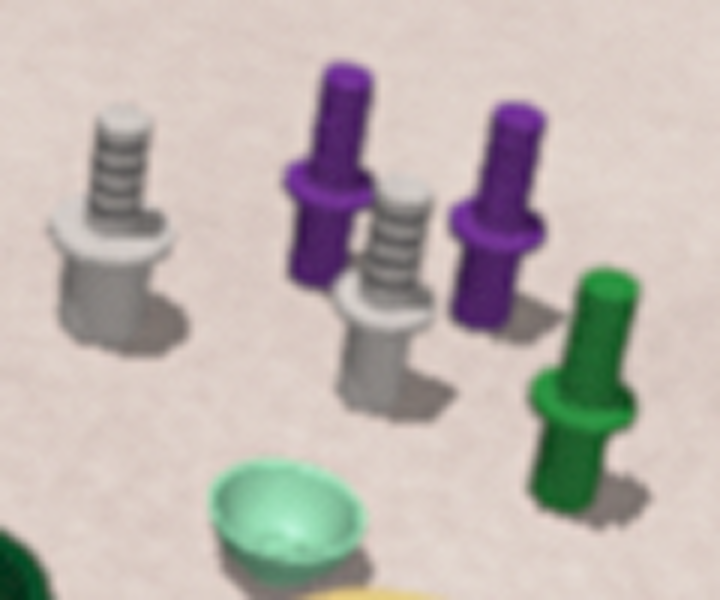

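View pics/pins_d.png

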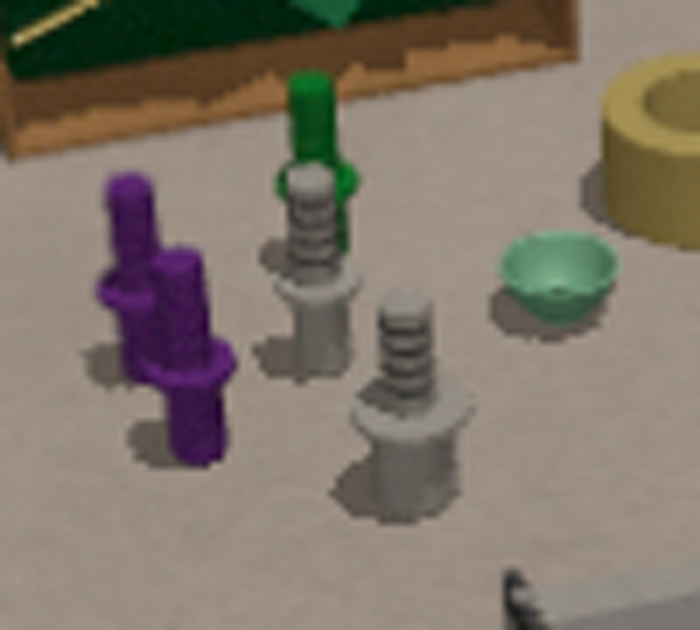

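View pics/jig_s.png

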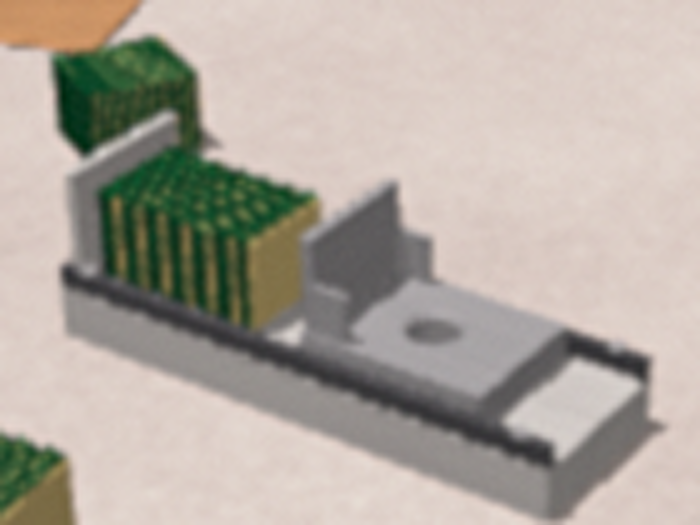

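View pics/jig_d.png

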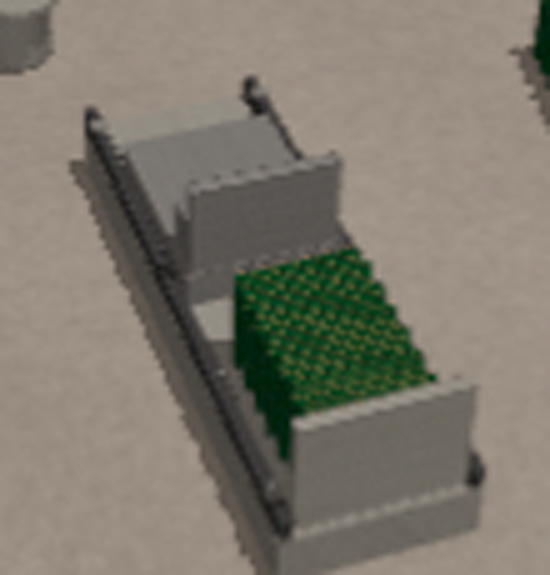

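Run:
```python
from h import *
np.set_printoptions(precision=4,suppress=True)
s=load('pics/scene0.npz');d=load('pics/side0.npz')
print('pin top s',onplane(s,407.5,216.4,.11),'d',onplane(d,214.6,160,.11))
print('collar s', onplane(s,340+385/6,185+297/6,.054))
print('thick top s',onplane(s,340+125/6,185+120/6,.11))
print('bore',onplane(s,271.8,206.4,.0565))
a=onplane(s,[199,295],[194,229.5],.048);print('rail',a, a[1]-a[0])
# upright top edge (z .117), s crop (305,238)-(393,183)
b=onplane(s,[185+305/5,185+393/5],[140+236/5,140+182/5],.117);print('upr top s',b,(b[1]-b[0]),np.linalg.norm(b[1]-b[0]))
b=onplane(d,[225+190/5,225+340/5],[195+187/5,195+157/5],.117);print('upr top d',b,(b[1]-b[0]),np.linalg.norm(b[1]-b[0]))
b=onplane(d,[225+295/5,225+475/5],[195+420/5,195+382/5],.109);print('endplate d',b,(b[1]-b[0]),np.linalg.norm(b[1]-b[0]))
# cloud: pin
for n,c,box in [('s',s,(394,213,416,256)),('d',d,(208,158,224,192))]:
    P=cloud(c,*box);P=P[(P[:,2]>.06)&(P[:,2]<.118)];print(n,len(P),P.mean(0),P.min(0),P.max(0))
P=cloud(s,185,140,325,245); 
fl=P[(abs(P[:,2]-.0565)<.004)];print('plate',len(fl),cv2.minAreaRect(fl[:,:2].astype(np.float32)*1000))
P=P[(P[:,2]>.025)&(P[:,2]<.052)&(P[:,1]>0)]
P2=cloud(d,225,195,335,310);f2=P2[(P2[:,2]>.028)&(P2[:,2]<.13)]
print(cv2.minAreaRect(f2[:,:2].astype(np.float32)*1000))
```

```text
pin top s [[0.4481 0.3208 0.11  ]] d [[0.4475 0.3202 0.11  ]]
collar s [[0.4474 0.3206 0.054 ]]
thick top s [[0.4603 0.2001 0.11  ]]
bore [[ 0.5171 -0.0376  0.0565]]
rail [[ 0.5618 -0.263   0.048 ]
 [ 0.5695  0.0676  0.048 ]] [0.0077 0.3305 0.    ]
upr top s [[ 0.5529 -0.0978  0.117 ]
 [ 0.4756 -0.0913  0.117 ]] [-0.0774  0.0065  0.    ] 0.07763260780479847
upr top d [[ 0.469  -0.0948  0.117 ]
 [ 0.5526 -0.0995  0.117 ]] [ 0.0837 -0.0046 -0.    ] 0.08378856829022158
endplate d [[ 0.4605 -0.2599  0.109 ]
 [ 0.5505 -0.2676  0.109 ]] [ 0.09   -0.0077  0.    ] 0.09033151688148254
s 214 [0.4479 0.3182 0.0882] [0.3666 0.268  0.0601] [0.4628 0.3331 0.1127]
d 115 [0.4449 0.3185 0.0896] [0.4332 0.3057 0.0608] [0.4798 0.4074 0.1134]
plate 1073 ((468.9201965332031, -173.8115234375), (555.048828125, 306.42144775390625), 37.265865325927734)
((542.8220825195312, -68.34628295898438), (437.66131591796875, 356.0321044921875), 71.28567504882812)
```

The slim pin is the one at scene (404,233): its shank and collar are narrower than those of the pin at (358,222), in both views. It stands at about (0.448, 0.320). The fence bore is at scene (272,206), about (0.517,-0.038). First I turn the tool square to the jig.

>>> step_arm([
  [1,0,0,0,0,0,1],
  [1,0,0,0,0,0,1],
  [1,0,0,0,0,0,1],
  [1,0,0,0,0,0,1],
  [1,0,0,0,0,0,1],
  [1,0,0,0,0,0,1],
  [1,0,0,0,0,0,1],
  [1,0,0,0,0,0,1],
  [1,0,0,0,0,0,0.9],
  [1,0,0,0,0,0,0],
])

```text
time: 1.15
position: [0.2334, 0.5796, 0.4044]
tool_rot: [1.0, -0.027, -0.0, 0.0]
ft_force: [0.3, -0.4, 0.3]
grip_width: 0.015
```

Run:
```python
from rig import status,eyes
from h import *
np.set_printoptions(precision=4,suppress=True)
o=status.get_obs();print(o['time'],o['position'],Ro.from_quat(o['tool_rot']).as_matrix(),o['q'])
c=eyes.camera_info('wrist'); T=Ro.from_quat(o['tool_rot']).as_matrix()
print('cam in tool',T.T@(-c['R'].T@c['t']-o['position']),'\n',T.T@c['R'].T)
s=load('pics/scene0.npz')
for n,u,v in [('p1',347,72),('p2',518,115),('g',608,284),('slim',405,190),('thick',125,120)]:
    print(n,onplane(s,340+u/6,185+v/6,.11))
```

```text
1.15 [0.2334 0.5796 0.4044] [[ 0.9985 -0.0545 -0.0004]
 [-0.0545 -0.9985 -0.0007]
 [-0.0004  0.0007 -1.    ]] [ 1.0095  0.5279  1.4332 -0.      1.1814  1.064 ]
cam in tool [-0.0004 -0.0756  0.019 ] 
 [[ 1.     -0.0004  0.0008]
 [ 0.0002  0.9617  0.274 ]
 [-0.0009 -0.274   0.9617]]
p1 [[0.3694 0.2682 0.11  ]]
p2 [[0.3646 0.3441 0.11  ]]
g [[0.4724 0.412  0.11  ]]
slim [[0.4493 0.3212 0.11  ]]
thick [[0.4603 0.2001 0.11  ]]
```

>>> step_arm([
  [1,0.6,1,0,0,0,0],
  [1,0.6,1,0,0,0,0],
  [1,0.6,1,0,0,0,0],
  [1,0.6,1,0,0,0,0],
  [1,0.6,1,0,0,0,0],
  [1,0.6,1,0,0,0,0],
  [1,0.6,1,0,0,0,0],
  [1,0.6,1,0,0,0,0],
  [1,0.6,1,0,0,0,0],
  [1,0.6,1,0,0,0,0],
])

```text
time: 2.15
position: [0.3699, 0.3209, 0.4048]
tool_rot: [1.0, -0.026, 0.0, 0.0]
ft_force: [0.6, -0.3, 0.2]
grip_width: 0.0008
```

>>> step_arm([
  [1,0.6,1,0,0,0,0],
  [1,0.6,1,0,0,0,0],
  [1,0.6,1,0,0,0,0],
  [1,0.6,1,0,0,0,0],
  [1,0.6,1,0,0,0,0],
  [1,0.6,1,0,0,0,0],
  [1,0.6,1,0,0,0,0],
  [1,0.6,1,0,0,0,0],
  [1,0.6,1,0,0,0,0],
  [1,0,0,0,0,0,0],
])

```text
time: 3.15
position: [0.4939, 0.0873, 0.4049]
tool_rot: [1.0, -0.028, 0.001, 0.001]
ft_force: [-0.6, 0.6, -0.6]
grip_width: 0.0005
```

Run:
```python
from h import *
from rig import status
c=snap('wrist','1'); print(status.get_obs()['position'])
crop(c,0,0,560,420,1.4,'pics/w1big.png')
```

```text
[0.49279462 0.08857792 0.40467986]
```

View pics/w1big.png

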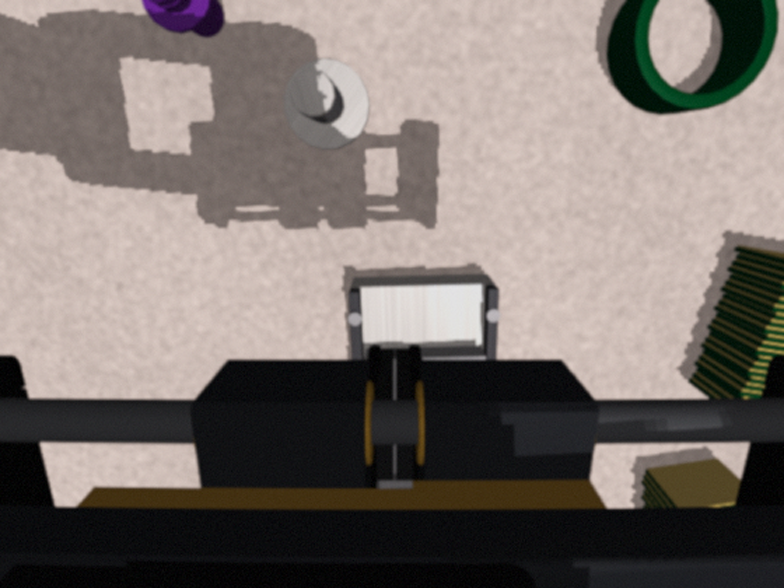

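The gripper hides the fence in this view: only the +y end of the jig is visible, at about (425,320) in the enlarged picture, with the thick pin at (330,105). I move further along -y so the bore comes into view.

>>> step_arm([
  [1,0.2,1,0,0,0,0],
  [1,0.2,1,0,0,0,0],
  [1,0.2,1,0,0,0,0],
  [1,0.2,1,0,0,0,0],
  [1,0.2,1,0,0,0,0],
  [1,0.2,1,0,0,0,0],
  [1,0.2,1,0,0,0,0],
  [1,0,0,0,0,0,0],
  [1,0,0,0,0,0,0],
  [1,0,0,0,0,0,0],
])

```text
time: 4.2
position: [0.5169, -0.0853, 0.4046]
tool_rot: [1.0, -0.026, -0.001, -0.001]
ft_force: [-0.5, 0.4, 1.0]
grip_width: 0.0005
```

Run:
```python
from h import *
from rig import status
c=snap('wrist','2'); print(status.get_obs()['position'])
crop(c,0,0,560,420,1.4,'pics/w2big.png')
```

```text
[ 0.51695815 -0.08528985  0.40463472]
```

View pics/w2big.png

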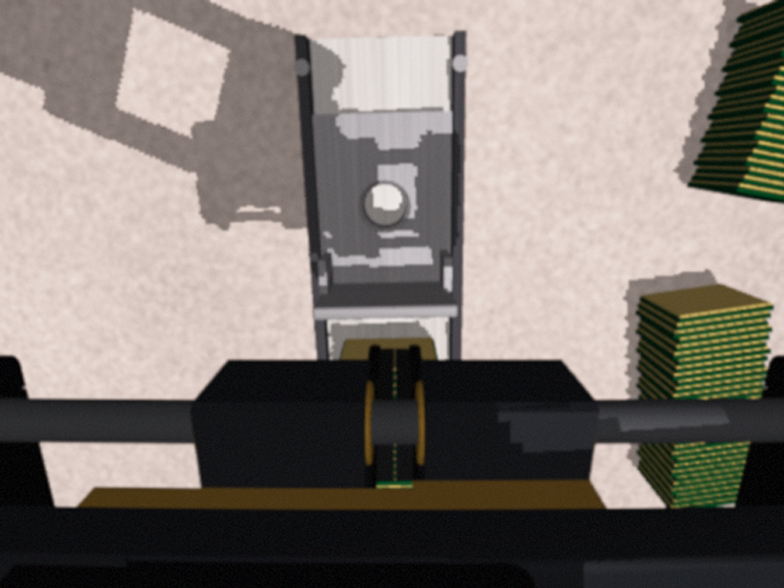

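Run:
```python
from h import *
np.set_printoptions(precision=4,suppress=True)
c=load('pics/wrist2.npz')
crop(c,200,0,350,270,2.2,'pics/w2c.png');crop(c,240,110,310,180,8,'pics/w2bore.png')
f=lambda u,v,z:onplane(c,np.array(u)/1.4,np.array(v)/1.4,z)
print('bore',f([385],[204],.0565))
a=f([302,460],[67,63],.048);print('screws',a,np.degrees(np.arctan2(*(a[1]-a[0])[[1,0]])))
a=f([315,456],[309,307],.117);print('upright',a,np.linalg.norm(a[1]-a[0]),np.degrees(np.arctan2(*(a[1]-a[0])[[1,0]])))
a=f([461,456],[120,350],.048);print('rail R',a,np.degrees(np.arctan2(*(a[1]-a[0])[[1,0]])))
a=f([308,326],[120,350],.048);print('rail L',a,np.degrees(np.arctan2(*(a[1]-a[0])[[1,0]])))
```

```text
bore [[ 0.5127 -0.0373  0.0565]]
screws [[0.4638 0.0526 0.048 ]
 [0.5661 0.0495 0.048 ]] -1.7410111404938535
upright [[ 0.4696 -0.0907  0.117 ]
 [ 0.5522 -0.0938  0.117 ]] 0.0826789268175885 -2.1807190998651627
rail R [[ 0.5661  0.0144  0.048 ]
 [ 0.5598 -0.1494  0.048 ]] -92.23294942956923
rail L [[ 0.4645  0.0199  0.048 ]
 [ 0.4616 -0.1442  0.048 ]] -91.01828089005194
```

View pics/w2bore.png

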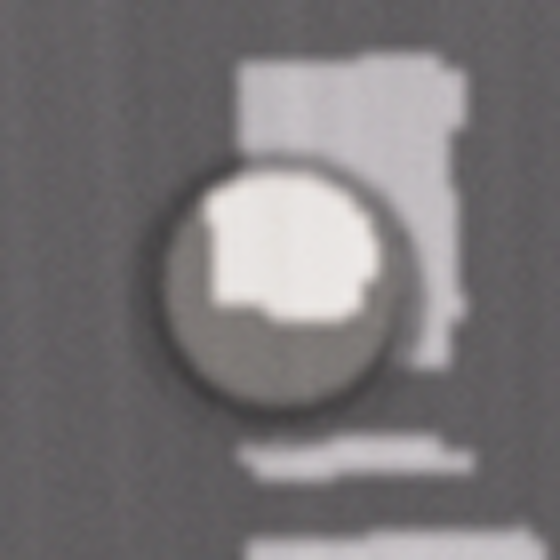

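View pics/w2c.png

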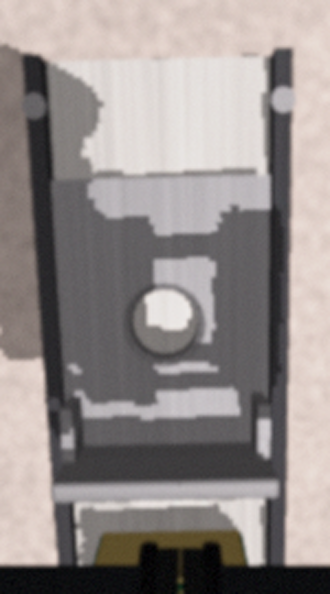

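The wrist view shows the bore at about (275,146), which is (0.513,-0.037), and the upright's top edge at about y = -0.092. The jig yaw is about -2°. Next I move the closed fingers down behind the upright.

>>> step_arm([
  [1,-0.1,-0.8,0,0,0,0],
  [1,-0.1,-0.8,0,0,0,0],
  [1,0,0,0,0,0,-0.15],
  [1,0,0,0.9,0,0,0],
  [1,0,0,0.9,0,0,0],
  [1,0,0,0.9,0,0,0],
  [1,0,0,0.9,0,0,0],
  [1,0,0,0.9,0,0,0],
  [1,0,0,0.8,0,0,0],
  [1,0,0,0,0,0,0],
])

```text
time: 5.25
position: [0.5138, -0.0462, 0.2701]
tool_rot: [1.0, -0.016, -0.003, -0.001]
ft_force: [-0.3, 0.7, 1.3]
grip_width: 0.0008
```

Run:
```python
from h import *
from rig import status
c=snap('side','3'); o=status.get_obs();print(o['time'],o['position'],o['tool_rot'],o['ft_force'])
crop(c,200,120,360,320,3,'pics/side3c.png')
```

```text
5.3 [ 0.5143121  -0.0463543   0.27139842] [ 9.99867064e-01 -1.62427303e-02 -1.38541447e-03 -3.29686070e-04] [0.12419321 0.06013477 0.42679191]
```

View pics/side3c.png

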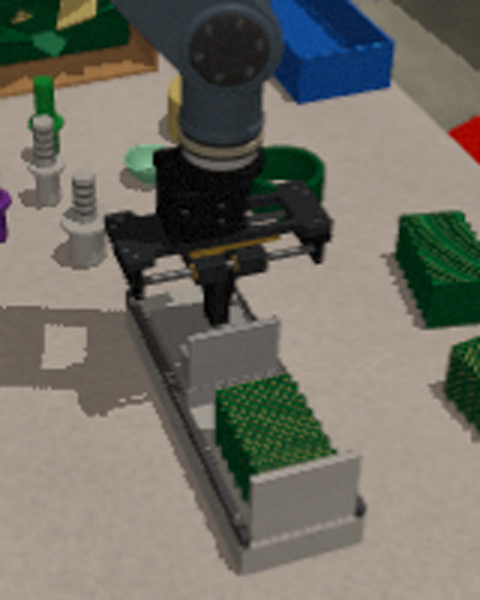

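The fingertips are behind the upright, at crop (215,310). I push gently along -y.

>>> step_arm([
  [1,0,0.3,0,0,0,0],
  [1,0,0.3,0,0,0,0],
  [1,0,0.3,0,0,0,0],
  [1,0,0.3,0,0,0,0],
  [1,0,0.3,0,0,0,0],
  [1,0,0.2,0,0,0,0],
  [1,0,0.2,0,0,0,0],
  [1,0,0.2,0,0,0,0],
  [1,0,0.2,0,0,0,0],
  [1,0,0.2,0,0,0,0],
])

```text
time: 6.3
position: [0.5126, -0.1092, 0.2723]
tool_rot: [1.0, -0.017, 0.0, -0.0]
ft_force: [2.5, 4.6, 2.6]
grip_width: 0.0007
```

Run:
```python
from h import *
from rig import status
c=snap('side','4');s=snap('scene','4'); o=status.get_obs();print(o['time'],o['position'],o['ft_force'])
crop(c,220,170,340,310,5,'pics/side4c.png');crop(s,185,130,325,245,5,'pics/scene4c.png')
```

```text
6.4 [ 0.51246998 -0.10985805  0.27211959] [0.72053466 0.2050125  0.03942799]
```

View pics/side4c.png

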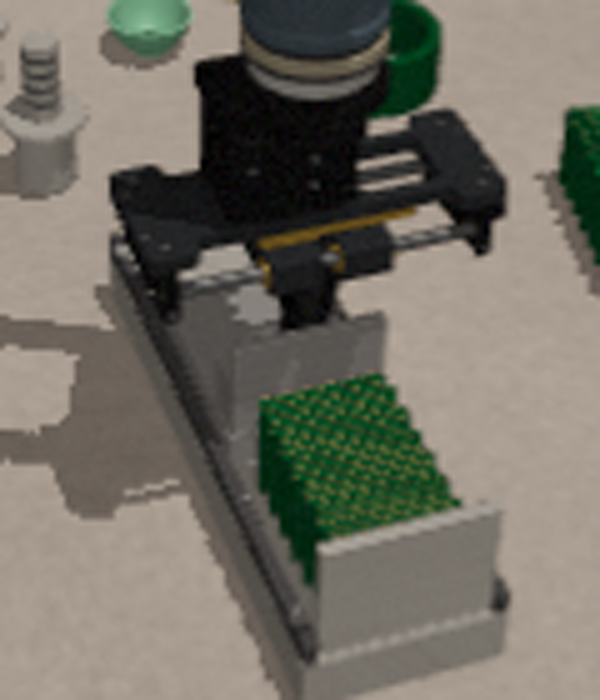

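View pics/scene4c.png

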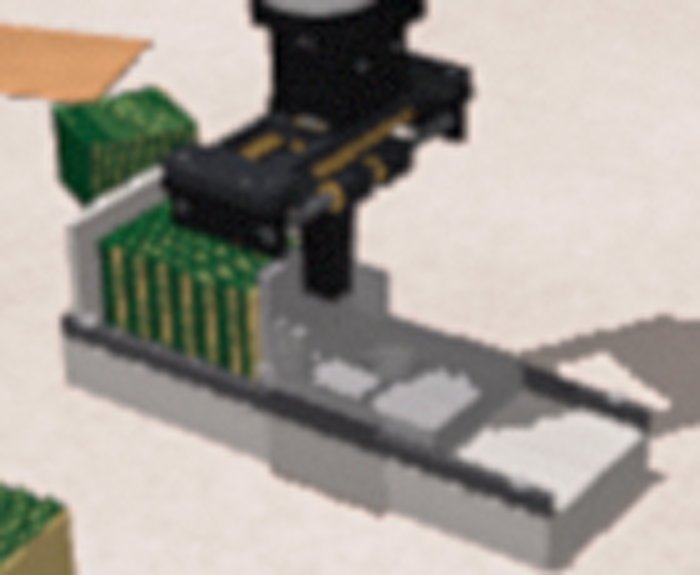

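>>> step_arm([
  [1,0,0.08,0,0,0,0],
  [1,0,0.08,0,0,0,0],
  [1,0,0.08,0,0,0,0],
  [1,0,0.08,0,0,0,0],
  [1,0,0.08,0,0,0,0],
  [1,0,0,0,0,0,0],
  [1,0,0,0,0,0,0],
  [1,0,0,0,0,0,0],
  [1,0,0,0,0,0,0],
  [1,0,0,0,0,0,0],
])

```text
time: 7.4
position: [0.512, -0.1192, 0.2722]
tool_rot: [1.0, -0.017, -0.0, 0.0]
ft_force: [0.2, 0.5, -0.7]
grip_width: 0.0002
```

>>> step_arm([
  [1,0,0.08,0,0,0,0],
  [1,0,0.08,0,0,0,0],
  [1,0,0.08,0,0,0,0],
  [1,0,0.08,0,0,0,0],
  [1,0,0.08,0,0,0,0],
  [1,0,0,0,0,0,0],
  [1,0,0,0,0,0,0],
  [1,0,0,0,0,0,0],
  [1,0,0,0,0,0,0],
  [1,0,0,0,0,0,0],
])

```text
time: 8.4
position: [0.5118, -0.1234, 0.2723]
tool_rot: [1.0, -0.019, -0.0, -0.006]
ft_force: [8.2, 27.9, 3.9]
grip_width: 0.0006
```

The force rose to 28 N and the motion stopped, so the fence is at its stop. I back off, lift and look.

>>> step_arm([
  [1,0,-0.4,0,0,0,0],
  [1,0,-0.6,0,0,0,0],
  [1,0,0,-0.9,0,0,0],
  [1,0,0,-0.9,0,0,0],
  [1,0,0,-0.9,0,0,0],
  [1,0,0,-0.9,0,0,0],
  [1,0,0.7,-0.9,0,0,0],
  [1,0,0.7,-0.8,0,0,0],
  [1,0,0,0,0,0,0],
  [1,0,0,0,0,0,0],
])

```text
time: 9.4
position: [0.5111, -0.1391, 0.4046]
tool_rot: [1.0, -0.017, -0.0, 0.0]
ft_force: [-0.6, 0.4, -0.8]
grip_width: 0.0005
```

Run:
```python
from h import *
from rig import status
c=snap('wrist','5'); o=status.get_obs();print(o['time'],o['position'],o['ft_force'])
crop(c,0,0,560,420,1.4,'pics/w5big.png')
```

```text
9.45 [ 0.5108588  -0.13856742  0.40388151] [ 0.21233489 -0.01977746  0.15249046]
```

View pics/w5big.png

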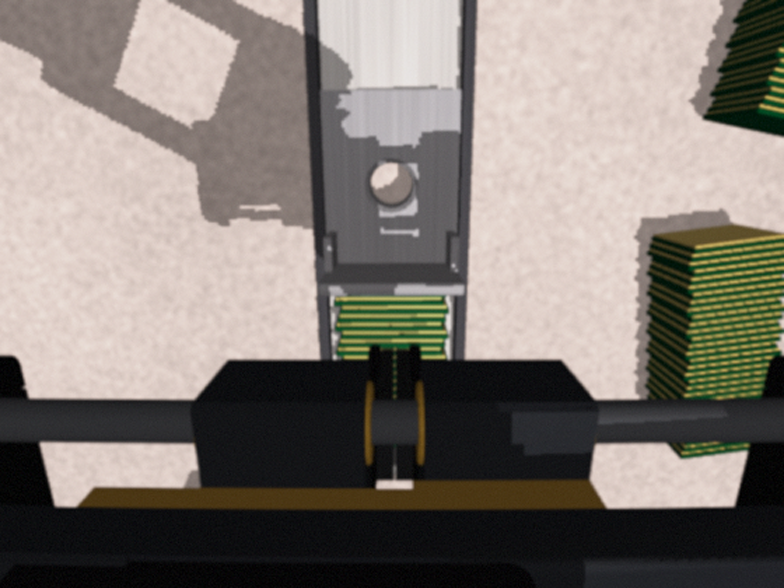

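The fence is against the pads, and table-coloured ground shows through the bore at (391,183) in the enlarged picture. Now I measure the bore accurately.

Run:
```python
from h import *
c=load('pics/wrist5.npz')
crop(c,250,100,310,160,10,'pics/w5bore.png')
g=cv2.cvtColor(c['p'],cv2.COLOR_RGB2GRAY)
# model overlay
def draw(cx,cy,f,th=-2):
    im=cv2.resize(np.ascontiguousarray(c['p'][100:160,250:310,::-1]),None,fx=10,fy=10,interpolation=cv2.INTER_CUBIC)
    t=np.linspace(0,2*np.pi,60)
    for r,z,col in [(.0178,.0565,(0,0,255)),(.0148,.0535,(0,255,0)),(.0148,.0345,(255,0,0)),(.016,.0,(255,0,255))]:
        q=proj(c,np.c_[cx+r*np.cos(t),cy+r*np.sin(t),0*t+z]); q=((q-[250,100]+.5)*10-.5).astype(int)
        cv2.polylines(im,[q],True,col,1)
    cv2.imwrite(f,im)
b=onplane(c,391/1.4,182/1.4,.0565)[0];print(b)
draw(b[0],b[1],'pics/w5ov.png')
```

```text
[ 0.51102006 -0.07721822  0.0565    ]
```

View pics/w5bore.png

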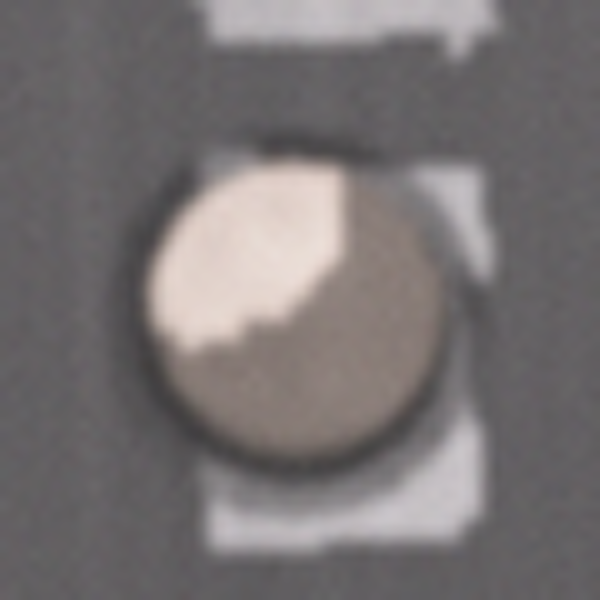

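View pics/w5ov.png

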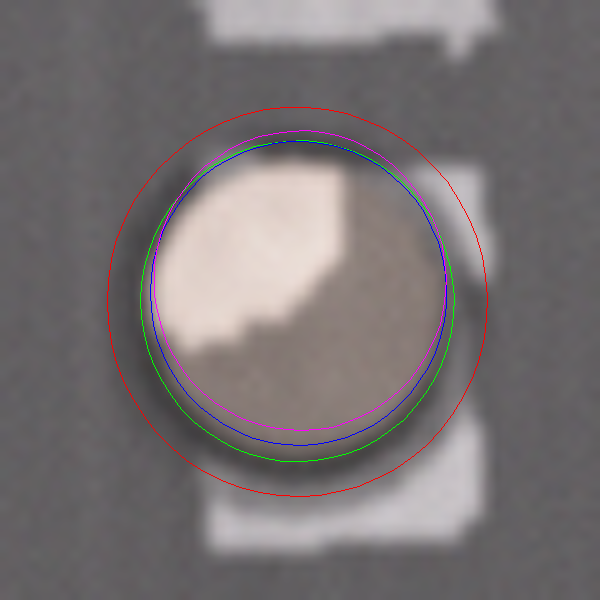

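>>> step_arm([
  [1,-0.18,-0.95,0,0,0,0],
  [1,-0.18,-0.95,0,0,0,0],
  [1,-0.18,-0.95,0,0,0,0],
  [1,-0.18,-0.95,0,0,0,0],
  [1,-0.18,-0.95,0,0,0,0],
  [1,-0.18,-0.95,0,0,0,0],
  [1,-0.18,-0.95,0,0,0,0],
  [1,-0.18,-0.95,0,0,0,0],
  [1,-0.18,-0.95,0,0,0,0],
  [1,-0.18,-0.95,0,0,0,0],
])

```text
time: 10.45
position: [0.4733, 0.1015, 0.4032]
tool_rot: [1.0, -0.017, -0.002, 0.0]
ft_force: [0.4, 0.9, 0.0]
grip_width: 0.0004
```

>>> step_arm([
  [1,-0.18,-0.95,0,0,0,0],
  [1,-0.18,-0.95,0,0,0,0],
  [1,-0.18,-0.95,0,0,0,0],
  [1,-0.18,-0.95,0,0,0,0],
  [1,-0.18,-0.95,0,0,0,0],
  [1,-0.18,-0.95,0,0,0,0],
  [1,-0.18,-0.95,0,0,0,0],
  [-0.4,0,0,0,0,0,0],
  [-0.4,0,0,0,0,0,0],
  [-0.4,0,0,0,0,0,0],
])

```text
time: 11.45
position: [0.4483, 0.2666, 0.4039]
tool_rot: [1.0, -0.017, -0.001, 0.001]
ft_force: [0.1, -0.4, -0.2]
grip_width: 0.017
```

```bash
cat > ov.py <<'E'
from h import *
def ov(c,circ,box,s,f):
    u0,v0,u1,v1=box
    im=cv2.resize(np.ascontiguousarray(c['p'][v0:v1,u0:u1,::-1]),None,fx=s,fy=s,interpolation=cv2.INTER_CUBIC)
    t=np.linspace(0,2*np.pi,60)
    for x,y,z,r,col in circ:
        q=proj(c,np.c_[x+r*np.cos(t),y+r*np.sin(t),0*t+z]); q=((q-[u0,v0]+.5)*s-.5).astype(int)
        cv2.polylines(im,[q],True,col,1)
    cv2.imwrite(f,im)
E
python3 - <<'E'
from ov import *
from rig import status
o=status.get_obs();print(o['time'],o['position'],o['tool_rot'],o['grip_width'])
c=snap('wrist','6')
b=(.5107,-.0789);w5=load('pics/wrist5.npz')
ov(w5,[(*b,.0565,.0178,(0,0,255)),(*b,.0535,.0148,(0,255,0)),(*b,.0345,.0148,(255,0,0)),(*b,0,.016,(255,0,255))],(250,100,310,160),8,'pics/w5ov2.png')
x,y=.4477,.3205
pt=proj(c,[[x,y,.08]])[0];print(pt);u,v=pt.astype(int)
ov(c,[(x,y,.11,.012,(0,0,255)),(x,y,.054,.022,(0,255,0)),(x,y,.002,.014,(255,0,0))],(u-50,max(0,v-50),u+50,max(0,v-50)+100),6,'pics/w6ov.png')
E
```

```text
11.45 [0.44827355 0.26663443 0.40392855] [ 9.99856750e-01 -1.68901581e-02 -9.36955120e-04  5.68652412e-04] 0.017031309038132353
[279.60017884 140.2158272 ]
```

View pics/w5ov2.png

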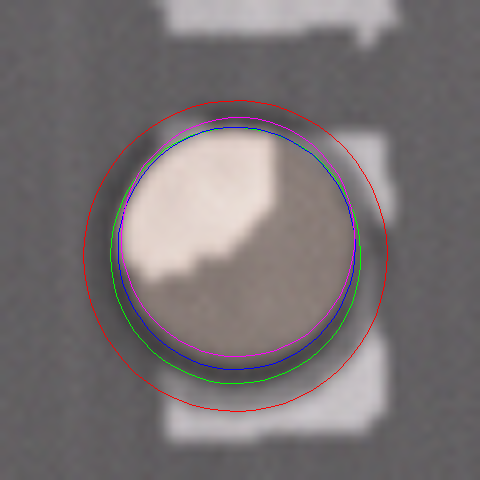

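View pics/w6ov.png

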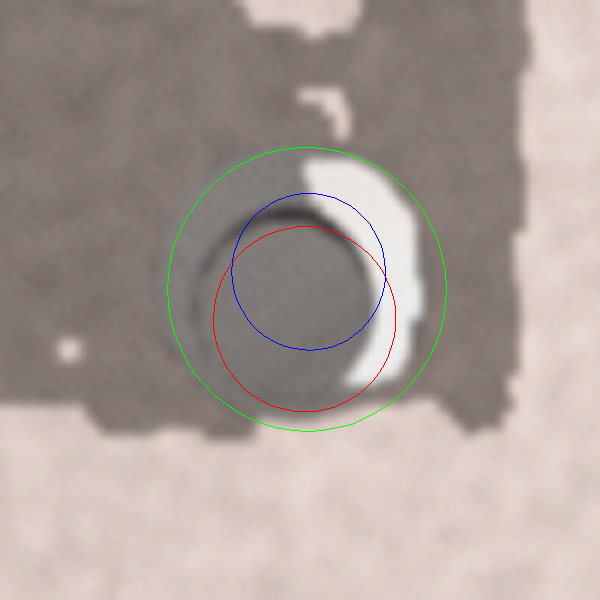

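View pics/wrist6.png

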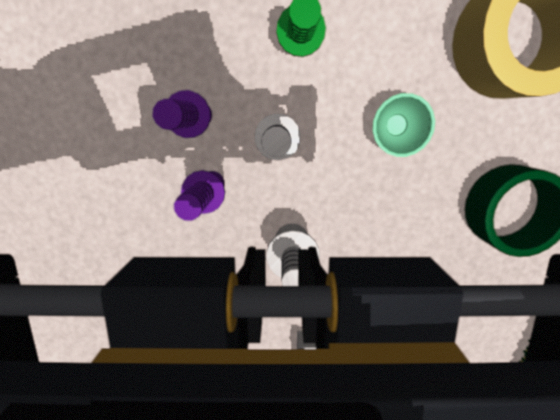

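Run:
```python
from ov import *
c=load('pics/wrist6.npz')
c2=dict(c);c2['p']=np.clip((c['p'].astype(float)-90)*3.5,0,255).astype(np.uint8)
for k,(x,y) in enumerate([(.4477,.3205),(.4457,.3217)]):
  ov(c2,[(x,y,.11,.012,(0,0,255)),(x,y,.054,.022,(0,255,0))],(245,105,315,175),8,f'pics/w6e{k}.png')
a=cv2.imread('pics/w6e1.png');p=c2['p'][105:175,245:315,::-1]
cv2.imwrite('pics/w6e.png',np.hstack([cv2.resize(np.ascontiguousarray(p),(400,400),interpolation=cv2.INTER_CUBIC),cv2.resize(a,(400,400))]))
```

```text
(no output)
```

View pics/w6e.png

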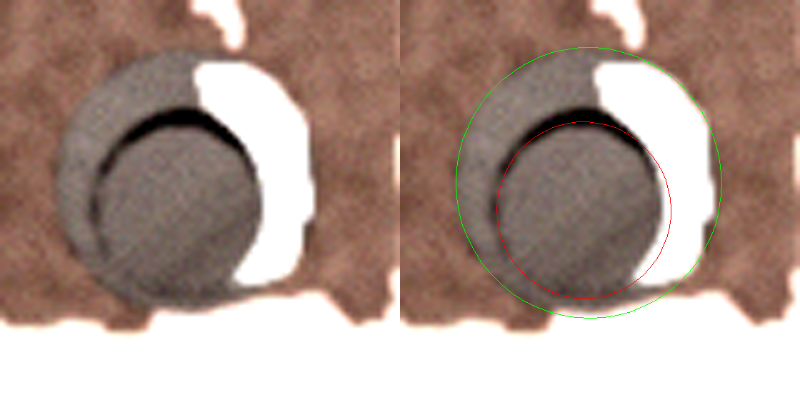

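Corrected for the camera offset, the pin is at about (0.447,0.3207). The wrist camera reads about 2.5 mm low in x and 1.3 mm high in y against the two fixed cameras. I go over the pin with the jaws at about 61 mm and descend.

>>> step_arm([
  [-0.4,-0.04,-0.72,0,0,0,0],
  [-0.4,-0.04,-0.72,0,0,0,0],
  [-0.4,-0.04,-0.72,0,0,0,0],
  [-0.4,0,0,0,0,0,0],
  [-0.4,0,0,0.8,0,0,0],
  [-0.4,0,0,0.8,0,0,0],
  [-0.4,0,0,0.5,0,0,0],
  [-0.4,0,0,0,0,0,0],
  [-0.4,0,0,0,0,0,0],
  [-0.4,0,0,0,0,0,0],
])

```text
time: 12.5
position: [0.448, 0.3211, 0.3531]
tool_rot: [1.0, -0.017, 0.001, -0.0]
ft_force: [-0.2, 0.9, 0.6]
grip_width: 0.0608
```

Run:
```python
from h import *
from rig import status
o=status.get_obs();print(o['time'],o['position'],o['tool_rot'],o['grip_width'])
s=snap('scene','7');d=snap('side','7')
p=o['position']
print(proj(s,[[p[0],p[1],.17]]),proj(d,[[p[0],p[1],.17]]))
crop(s,350,130,460,270,4,'pics/a.png');crop(d,160,60,270,200,4,'pics/b.png')
a=cv2.imread('pics/a.png');b=cv2.imread('pics/b.png');cv2.imwrite('pics/sd7.png',np.hstack([a,b])[:,:800])
```

```text
12.5 [0.44796344 0.32106306 0.35312622] [ 9.99854286e-01 -1.70460024e-02  8.48509495e-04 -3.48320612e-04] 0.060822984540475335
[[411.36915384 195.79555937]] [[213.44938481 144.08126146]]
```

View pics/sd7.png

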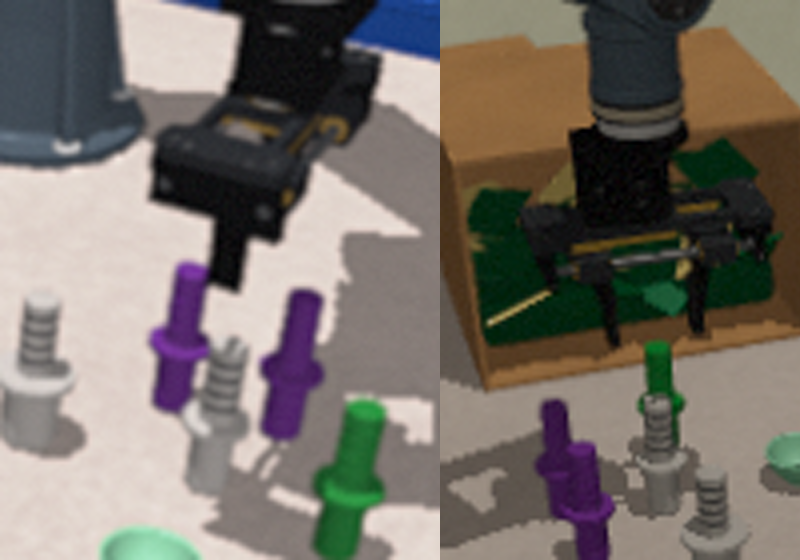

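The jaws are centred over the slim pin: in the side view the jaw middle is at (655,335) and the pin top at (657,402). I descend.

>>> step_arm([
  [-0.4,0,0,0.7,0,0,0],
  [-0.4,0,0,0.7,0,0,0],
  [-0.4,0,0,0.7,0,0,0],
  [-0.4,0,0,0.7,0,0,0],
  [-0.4,0,0,0.7,0,0,0],
  [-0.4,0,0,0.7,0,0,0],
  [-0.4,0,0,0,0,0,0],
  [-0.4,0,0,0,0,0,0],
  [-0.4,0,0,0,0,0,0],
  [-0.4,0,0,0,0,0,0],
])

```text
time: 13.6
position: [0.4478, 0.3214, 0.2484]
tool_rot: [1.0, -0.017, 0.001, -0.0]
ft_force: [-0.1, -0.3, -0.5]
grip_width: 0.0607
```

Run:
```python
from h import *
from rig import status
o=status.get_obs();print(o['time'],o['position'],o['tool_rot'],o['grip_width'],o['ft_force'])
s=snap('scene','8');d=snap('side','8')
crop(s,360,150,450,270,4,'pics/a.png');crop(d,170,90,260,210,4,'pics/b.png')
a=cv2.imread('pics/a.png');b=cv2.imread('pics/b.png');cv2.imwrite('pics/sd8.png',np.hstack([a,b])[:,:800])
```

```text
13.6 [0.44783346 0.32139828 0.24836456] [ 9.99857869e-01 -1.68213197e-02  1.02807900e-03 -4.76670867e-04] 0.060686189942824625 [-0.13800196 -0.27523484 -0.50491171]
```

View pics/sd8.png

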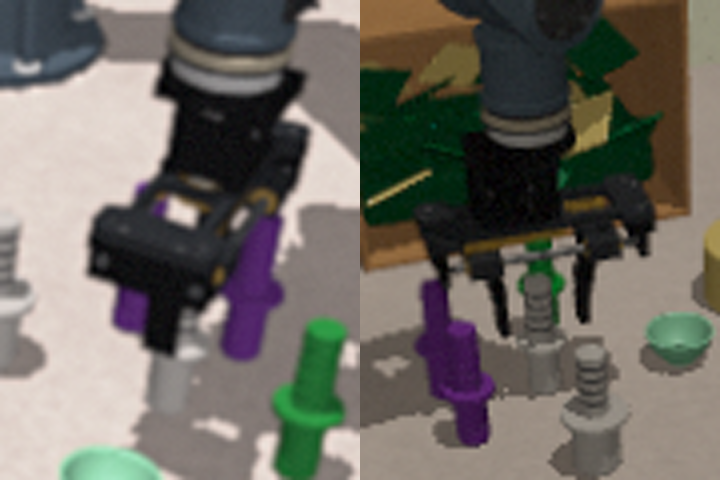

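The handle is between the fingers. I close on it.

>>> step_arm([
  [0.2,0,0,0,0,0,0],
  [0.3,0,0,0,0,0,0],
  [0.4,0,0,0,0,0,0],
  [0.5,0,0,0,0,0,0],
  [0.7,0,0,0,0,0,0],
  [1,0,0,0,0,0,0],
  [1,0,0,0,0,0,0],
  [1,0,0,0,0,0,0],
  [1,0,0,0,0,0,0],
  [1,0,0,0,0,0,0],
], squeeze=35)

```text
time: 14.7
position: [0.4474, 0.3212, 0.2472]
tool_rot: [1.0, -0.017, -0.0, 0.0]
ft_force: [-0.7, -0.4, -0.4]
grip_width: 0.0234
```

>>> step_arm([
  [1,0,0,-0.4,0,0,0],
  [1,0,0,-0.8,0,0,0],
  [1,0,0,-0.8,0,0,0],
  [1,0,0,-0.8,0,0,0],
  [1,0,0,-0.8,0,0,0],
  [1,0,0,-0.8,0,0,0],
  [1,0,0,-0.6,0,0,0],
  [1,0,0,0,0,0,0],
  [1,0,0,0,0,0,0],
  [1,0,0,0,0,0,0],
])

```text
time: 15.7
position: [0.447, 0.3209, 0.3714]
tool_rot: [1.0, -0.017, -0.001, 0.0]
ft_force: [-1.0, -0.5, -1.3]
grip_width: 0.0231
```

Run:
```python
from h import *
from rig import status
o=status.get_obs();print(o['time'],o['position'],o['tool_rot'],o['grip_width'],o['ft_force'])
s=snap('scene','9');d=snap('side','9')
crop(s,360,90,450,240,4,'pics/a.png');crop(d,170,60,260,210,4,'pics/b.png')
a=cv2.imread('pics/a.png');b=cv2.imread('pics/b.png');cv2.imwrite('pics/sd9.png',np.hstack([a,b])[:,:800])
```

```text
15.7 [0.44700987 0.32093478 0.3713568 ] [ 9.99856761e-01 -1.68898721e-02 -9.86196509e-04  4.66137415e-04] 0.023080035160808615 [-1.02255419 -0.51441775 -1.29577627]
```

View pics/sd9.png

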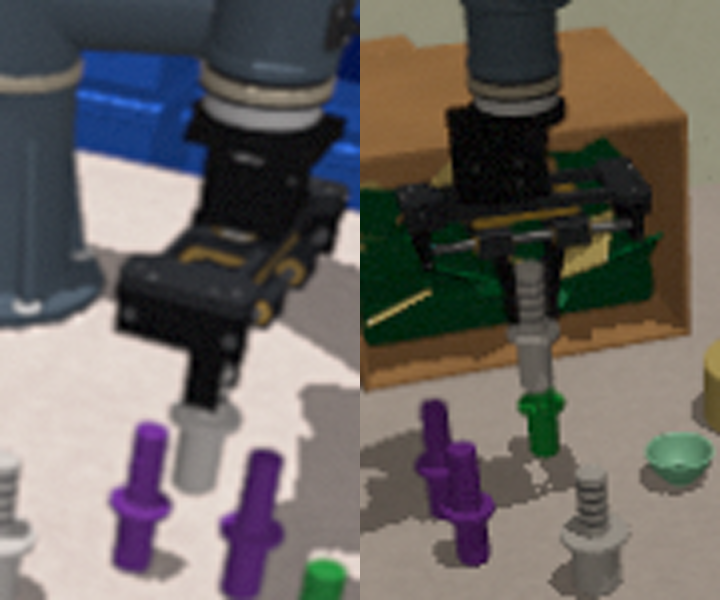

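The pin is held upright, with its foot at about z = 0.12. I raise it 50 mm more so it clears the thick pin, and carry it over to the bore.

>>> step_arm([
  [1,0,0,-0.7,0,0,0],
  [1,0,0,-0.7,0,0,0],
  [1,0,0.2,-0.6,0,0,0],
  [1,0.2,0.8,0,0,0,0],
  [1,0.2,0.9,0,0,0,0],
  [1,0.2,0.9,0,0,0,0],
  [1,0.2,0.9,0,0,0,0],
  [1,0.2,0.9,0,0,0,0],
  [1,0.2,0.9,0,0,0,0],
  [1,0.2,0.9,0,0,0,0],
])

```text
time: 16.8
position: [0.477, 0.1592, 0.4215]
tool_rot: [1.0, -0.017, -0.001, 0.0]
ft_force: [1.0, 0.1, -2.0]
grip_width: 0.0235
```

>>> step_arm([
  [1,0.2,0.9,0,0,0,0],
  [1,0.2,0.9,0,0,0,0],
  [1,0.2,0.9,0,0,0,0],
  [1,0.2,0.9,0,0,0,0],
  [1,0.2,0.9,0,0,0,0],
  [1,0.2,0.9,0,0,0,0],
  [1,0.2,0.9,0,0,0,0],
  [1,0.2,0.9,0,0,0,0],
  [1,0.2,0.8,0,0,0,0],
  [1,0,0,0,0,0,0],
])

```text
time: 17.8
position: [0.516, -0.0435, 0.4216]
tool_rot: [1.0, -0.018, -0.0, 0.0]
ft_force: [0.5, 1.0, -1.9]
grip_width: 0.0231
```

Run:
```python
from h import *
from rig import status
o=status.get_obs();print(o['time'],o['position'],o['tool_rot'],o['grip_width'],o['ft_force'])
T=Ro.from_quat(o['tool_rot']).as_matrix();print(T.T@(np.array([.5132,-.0798,o['position'][2]])-o['position']))
```

```text
17.8 [ 0.51601885 -0.04354654  0.42156887] [ 9.99831748e-01 -1.83380406e-02 -2.73741705e-05  4.36568345e-04] 0.02312587628887767 [ 0.50862215  0.95046671 -1.93090989]
[-1.48753985e-03  3.63324348e-02  3.18119422e-05]
```

Now I shift the last 36 mm over the bore, and lean the pin 12° with the handle towards the robot, keeping the foot about fixed.

>>> step_arm([
  [1,-0.06,0.48,0,0,0,0],
  [1,0,0.48,0,0,0,0],
  [1,0,0.48,0,0,0,0],
  [1,-0.69,0,0,0,0.5,0],
  [1,-0.69,0,0,0,0.5,0],
  [1,-0.69,0,0,0,0.5,0],
  [1,0,0,0.8,0,0,0],
  [1,0,0,0.8,0,0,0],
  [1,0,0,0.8,0,0,0],
  [1,0,0,0,0,0,0],
])

```text
time: 18.8
position: [0.4729, -0.076, 0.3581]
tool_rot: [0.995, -0.017, 0.102, 0.001]
ft_force: [1.1, 0.2, -2.4]
grip_width: 0.0233
```

```bash
cat > foot.py <<'E'
from h import *
from rig import status
np.set_printoptions(precision=4,suppress=True)
B=np.array([.5132,-.0798,.0565]);L=.2472
def rep():
    o=status.get_obs();T=Ro.from_quat(o['tool_rot']).as_matrix()
    f=o['position']+T@[0,0,L]
    print('t',o['time'],'pos',o['position'],'foot',f,'foot-bore',f-B,'lean',np.degrees(np.arccos(-T[2,2])),'F',o['ft_force'],'M',o['moment'],'w',o['grip_width'])
    print('shift to foot at bore in tool units',(T.T@(B-f))/.025); return o,T,f
E
python3 - <<'E'
from foot import *
rep()
s=snap('scene','10');d=snap('side','10')
crop(s,220,80,320,230,5,'pics/a.png');crop(d,220,90,320,240,5,'pics/b.png')
a=cv2.imread('pics/a.png');b=cv2.imread('pics/b.png');cv2.imwrite('pics/sd10.png',cv2.resize(np.hstack([a,b]),None,fx=.8,fy=.8))
E
```

```text
t 18.8 pos [ 0.4729 -0.076   0.3581] foot [ 0.5231 -0.0773  0.116 ] foot-bore [0.0099 0.0025 0.0595] lean 11.713884928769318 F [ 1.0986  0.2441 -2.37  ] M [-0.0085  0.2716 -0.0133] w 0.02331852585299114
shift to foot at bore in tool units [-0.8676  0.1173  2.2522]
```

View pics/sd10.png

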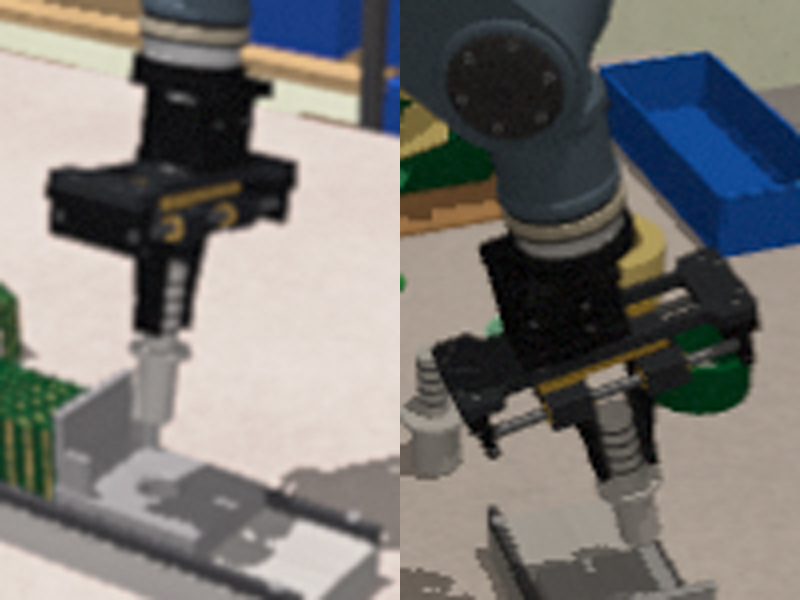

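>>> step_arm([
  [1,-0.35,0.06,0,0,0,0],
  [1,-0.35,0.06,0,0,0,0],
  [1,-0.2,0,0.4,0,0,0],
  [1,0,0,0.4,0,0,0],
  [1,0,0,0.4,0,0,0],
  [1,0,0,0.4,0,0,0],
  [1,0,0,0.2,0,0,0],
  [1,0,0,0,0,0,0],
  [1,0,0,0,0,0,0],
  [1,0,0,0,0,0,0],
])

```text
time: 19.9
position: [0.4609, -0.0785, 0.3115]
tool_rot: [0.994, -0.017, 0.105, 0.002]
ft_force: [-0.3, 0.8, -1.4]
grip_width: 0.0235
```

Run:
```python
from foot import *
from ov import ov
o,T,f=rep()
s=snap('scene','11');d=snap('side','11');w=snap('wrist','11')
# overlays: bore mouth circle per wrist-meas corrected, foot point
b=B
for c,n,box in [(s,'a',(230,150,310,230)),(d,'b',(235,190,315,270))]:
    ov(c,[(b[0],b[1],.0565,.0178,(0,0,255)),(f[0],f[1],f[2],.002,(0,255,0))],box,5,f'pics/{n}.png')
a=cv2.imread('pics/a.png');bb=cv2.imread('pics/b.png');cv2.imwrite('pics/sd11.png',np.hstack([a,bb]))
```

```text
t 19.9 pos [ 0.4609 -0.0785  0.3115] foot [ 0.5124 -0.0803  0.0697] foot-bore [-0.0008 -0.0005  0.0132] lean 12.03099981115938 F [-0.25    0.8445 -1.3617] M [-0.0552  0.2613 -0.0031] w 0.023495877138263985
shift to foot at bore in tool units [-0.0802 -0.0204  0.5229]
```

View pics/sd11.png

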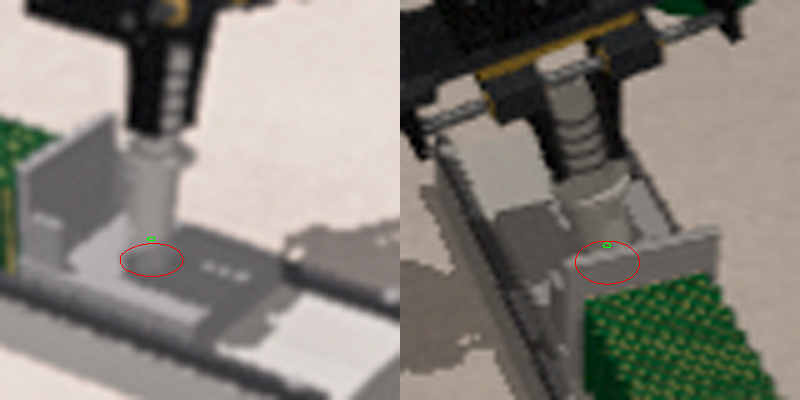

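View pics/wrist11.png

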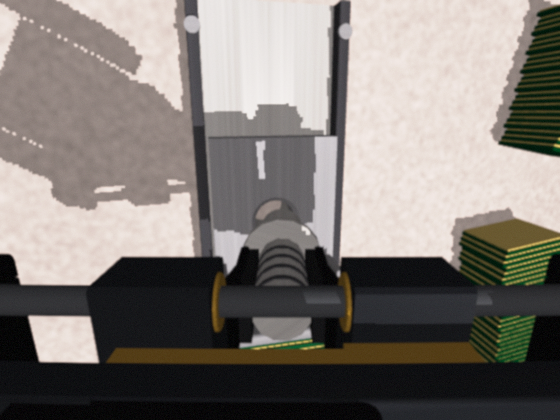

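Run:
```python
from foot import *
from ov import ov
B=[.5132,-.0798]
s=load('pics/scene11.npz')
s2=dict(s);s2['p']=np.clip((s['p'].astype(float)-40)*1.8,0,255).astype(np.uint8)
ov(s2,[],(245,180,285,220),10,'pics/a.png')
f=np.array([.5124,-.0803,.0697])
ov(s2,[(*B,.0565,.0178,(0,0,255)),(*B,.0535,.0148,(0,255,255))],(245,180,285,220),10,'pics/b.png')
cv2.imwrite('pics/sd11b.png',np.hstack([cv2.imread('pics/a.png'),cv2.imread('pics/b.png')]))
```

```text
(no output)
```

View pics/sd11b.png

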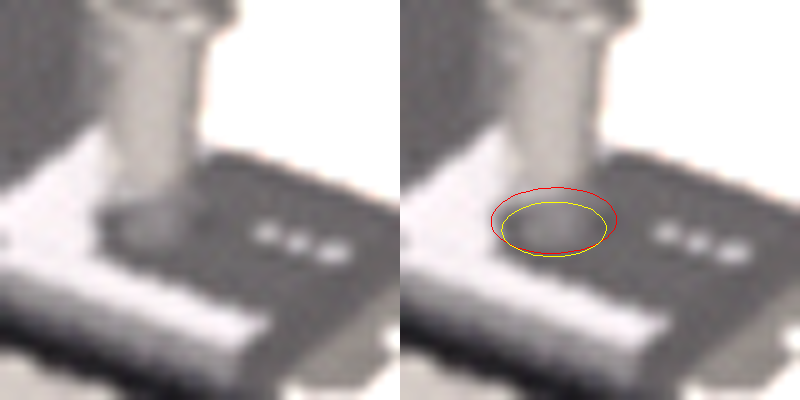

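The bore overlay fits the dark mouth at about (150,220) to within 1–2 mm, and the foot is above it. I lower the low edge into the mouth while the pin leans 12°.

>>> step_arm([
  [1,-0.05,-0.02,0.2,0,0,0],
  [1,-0.03,0,0.15,0,0,0],
  [1,-0.02,0,0.1,0,0,0],
  [1,0,0,0.1,0,0,0],
  [1,0,0,0.07,0,0,0],
  [1,0,0,0,0,0,0],
  [1,0,0,0,0,0,0],
  [1,0,0,0,0,0,0],
  [1,0,0,0,0,0,0],
  [1,0,0,0,0,0,0],
])

```text
time: 21.05
position: [0.4616, -0.078, 0.2957]
tool_rot: [0.994, -0.017, 0.105, 0.002]
ft_force: [0.0, 0.3, -2.2]
grip_width: 0.0234
```

Run:
```python
from foot import *
from ov import ov
o,T,f=rep()
s=snap('scene','12');d=snap('side','12')
for c,n,box in [(s,'a',(240,160,300,220)),(d,'b',(245,185,305,245))]:
    c['p']=np.clip((c['p'].astype(float)-30)*1.7,0,255).astype(np.uint8)
    ov(c,[],box,6.67,f'pics/{n}.png')
a=cv2.imread('pics/a.png');bb=cv2.imread('pics/b.png');cv2.imwrite('pics/sd12.png',np.hstack([a,bb]))
```

```text
t 21.05 pos [ 0.4616 -0.078   0.2957] foot [ 0.513  -0.0798  0.0539] foot-bore [-0.0002  0.     -0.0026] lean 12.014475259533446 F [ 0.0039  0.3236 -2.1789] M [-0.0885  0.2737 -0.0348] w 0.02335022695062026
shift to foot at bore in tool units [ 0.0284  0.0006 -0.0998]
```

View pics/sd12.png

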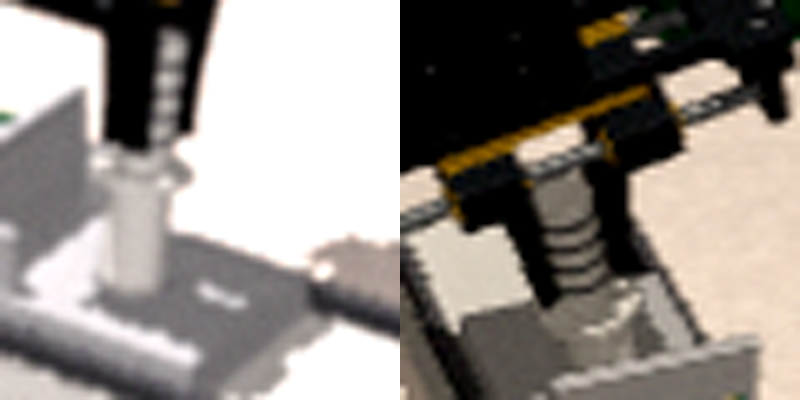

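There is no contact force beyond the pin's weight, and the foot is nominally 2.6 mm below the mouth at 12° lean. I dip 2 mm deeper for margin, then straighten about the foot.

>>> step_arm([
  [1,-0.02,0,0.08,0,0,0],
  [1,0,0,0,0,0,0],
  [1,0,0,0,0,0,0],
  [1,0.345,0,0,0,-0.25,0],
  [1,0.345,0,0,0,-0.25,0],
  [1,0.345,0,0,0,-0.25,0],
  [1,0.345,0,0,0,-0.25,0],
  [1,0.345,0,0,0,-0.25,0],
  [1,0.345,0,0,0,-0.25,0],
  [1,0,0,0,0,0,0],
])

```text
time: 22.15
position: [0.5127, -0.0797, 0.2995]
tool_rot: [1.0, -0.016, -0.001, -0.0]
ft_force: [-2.3, -1.7, -1.0]
grip_width: 0.0234
```

Run:
```python
from foot import *
rep()
```

```text
t 22.15 pos [ 0.5127 -0.0797  0.2995] foot [ 0.5121 -0.0796  0.0523] foot-bore [-0.0011  0.0002 -0.0042] lean 0.15360510681508696 F [-2.3226 -1.7004 -1.027 ] M [-0.2982  0.5082 -0.0098] w 0.023373552208518167
shift to foot at bore in tool units [ 0.0453  0.0054 -0.1683]
```

The pin is upright with its foot 4 mm in, and only small side forces. I descend 10 mm and watch the forces.

>>> step_arm([
  [1,-0.02,0.015,0.06,0,0,0],
  [1,0,0,0.06,0,0,0],
  [1,0,0,0.06,0,0,0],
  [1,0,0,0.06,0,0,0],
  [1,0,0,0.06,0,0,0],
  [1,0,0,0.06,0,0,0],
  [1,0,0,0.06,0,0,0],
  [1,0,0,0,0,0,0],
  [1,0,0,0,0,0,0],
  [1,0,0,0,0,0,0],
])

```text
time: 23.15
position: [0.5121, -0.08, 0.2891]
tool_rot: [1.0, -0.017, -0.0, -0.0]
ft_force: [-0.8, -0.2, -2.7]
grip_width: 0.0231
```

Run:
```python
from foot import *
rep()
```

```text
t 23.15 pos [ 0.5121 -0.08    0.2891] foot [ 0.5119 -0.08    0.0419] foot-bore [-0.0013 -0.0002 -0.0146] lean 0.047673158030972426 F [-0.8467 -0.2275 -2.7326] M [-0.1387  0.516   0.0182] w 0.02305295766903964
shift to foot at bore in tool units [ 0.0529 -0.0082 -0.5836]
```

Sliding freely: the foot is 14.6 mm in with no jam. Down another 26 mm.

>>> step_arm([
  [1,0,0,0.12,0,0,0],
  [1,0,0,0.12,0,0,0],
  [1,0,0,0.12,0,0,0],
  [1,0,0,0.12,0,0,0],
  [1,0,0,0.12,0,0,0],
  [1,0,0,0.12,0,0,0],
  [1,0,0,0.12,0,0,0],
  [1,0,0,0.12,0,0,0],
  [1,0,0,0.1,0,0,0],
  [1,0,0,0,0,0,0],
])

```text
time: 24.15
position: [0.5121, -0.0801, 0.2622]
tool_rot: [1.0, -0.017, -0.0, -0.0]
ft_force: [-2.6, 0.7, -3.3]
grip_width: 0.0232
```

Run:
```python
from foot import *
rep()
```

```text
t 24.15 pos [ 0.5121 -0.0801  0.2622] foot [ 0.5118 -0.08    0.015 ] foot-bore [-0.0014 -0.0002 -0.0415] lean 0.057738607850062705 F [-2.5713  0.7379 -3.3363] M [-0.0296  0.7399  0.0271] w 0.023209812657701757
shift to foot at bore in tool units [ 0.0534 -0.0092 -1.6588]
```

>>> step_arm([
  [1,-0.01,0,0.05,0,0,0],
  [1,-0.01,0,0.05,0,0,0],
  [1,0,0,0.05,0,0,0],
  [1,0,0,0.05,0,0,0],
  [1,0,0,0.05,0,0,0],
  [1,0,0,0.04,0,0,0],
  [1,0,0,0.02,0,0,0],
  [1,0,0,0,0,0,0],
  [1,0,0,0,0,0,0],
  [1,0,0,0,0,0,0],
])

```text
time: 25.15
position: [0.5117, -0.0801, 0.2556]
tool_rot: [1.0, -0.017, 0.0, 0.0]
ft_force: [-5.8, 0.0, 4.7]
grip_width: 0.0233
```

Run:
```python
from foot import *
from ov import ov
rep()
s=snap('scene','13');d=snap('side','13')
for c,n,box in [(s,'a',(240,150,300,210)),(d,'b',(245,185,305,245))]:
    c['p']=np.clip((c['p'].astype(float)-20)*1.5,0,255).astype(np.uint8)
    ov(c,[],box,6.67,f'pics/{n}.png')
a=cv2.imread('pics/a.png');bb=cv2.imread('pics/b.png');cv2.imwrite('pics/sd13.png',np.hstack([a,bb]))
```

```text
t 25.15 pos [ 0.5117 -0.0801  0.2556] foot [ 0.5118 -0.0801  0.0084] foot-bore [-0.0014 -0.0003 -0.0481] lean 0.021608180651214115 F [-5.8063  0.03    4.7259] M [ 0.0433  0.9671 -0.0325] w 0.023336950477895056
shift to foot at bore in tool units [ 0.0565 -0.0131 -1.9231]
```

View pics/sd13.png

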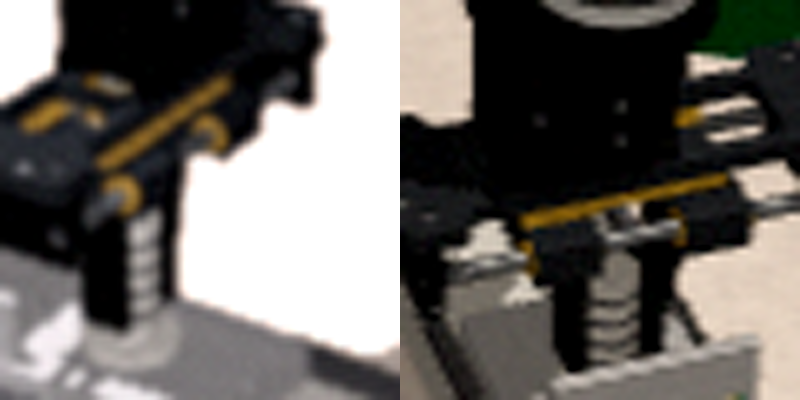

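The collar looks seated and the foot is nominally 48.1 mm in. I relieve the x side load, press 1 mm more, then open and rise.

>>> step_arm([
  [1,-0.04,0,0.03,0,0,0],
  [1,0,0,0,0,0,0],
  [0.3,0,0,0,0,0,0],
  [0.1,0,0,0,0,0,0],
  [-0.1,0,0,0,0,0,0],
  [-0.2,0,0,0,0,0,0],
  [-0.2,0,0,0,0,0,0],
  [-0.2,0,0,0,0,0,0],
  [-0.2,0,0,0,0,0,0],
  [-0.2,0,0,0,0,0,0],
])

```text
time: 26.25
position: [0.5107, -0.0801, 0.2543]
tool_rot: [1.0, -0.017, -0.0, 0.0]
ft_force: [1.1, 0.1, 0.6]
grip_width: 0.0517
```

>>> step_arm([
  [-0.2,0,0,-0.3,0,0,0],
  [-0.2,0,0,-0.7,0,0,0],
  [-0.2,0,0,-0.9,0,0,0],
  [-0.2,0,0,-0.9,0,0,0],
  [-0.2,0,0,-0.9,0,0,0],
  [-0.2,0,0,-0.9,0,0,0],
  [-0.2,0,0.9,-0.9,0,0,0],
  [-0.2,0,0.9,-0.5,0,0,0],
  [-0.2,0,0.6,0,0,0,0],
  [-0.2,0,0,0,0,0,0],
])

```text
time: 27.25
position: [0.5086, -0.1415, 0.4045]
tool_rot: [1.0, -0.018, 0.0, 0.0]
ft_force: [-0.5, -0.1, 0.7]
grip_width: 0.0522
```

Run:
```python
from foot import *
from ov import ov
rep()
s=snap('scene','14');d=snap('side','14');w=snap('wrist','14')
crop(s,180,120,320,240,5,'pics/s14.png')
B=[.5107,-.0789]
ov(w,[],(230,80,330,180),4,'pics/a.png')
ov(w,[(*B,.1185,.012,(0,0,255)),(*B,.0625,.022,(0,255,0))],(230,80,330,180),4,'pics/b.png')
cv2.imwrite('pics/w14.png',np.hstack([cv2.imread('pics/a.png'),cv2.imread('pics/b.png')]))
for n,c,box in [('s',s,(240,160,310,225))]:
    P=cloud(c,*box)
    m=(np.hypot(P[:,0]-.513,P[:,1]+.08)<.03)&(P[:,2]>.07);print(P[m][:,2].max(),np.percentile(P[m][:,2],95))
```

```text
t 27.25 pos [ 0.5086 -0.1415  0.4045] foot [ 0.5088 -0.1417  0.1573] foot-bore [-0.0044 -0.0619  0.1008] lean 0.06380736802553132 F [-0.5431 -0.0664  0.7348] M [-0.0597  0.0944 -0.0021] w 0.05215064546957215
shift to foot at bore in tool units [ 0.083  -2.4824  4.03  ]
0.12213405355048448 0.11989401233567601
```

View pics/s14.png

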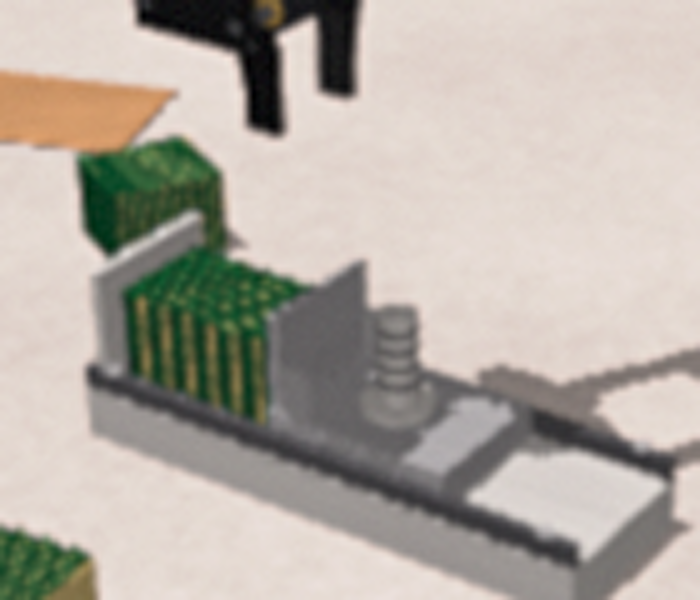

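View pics/w14.png

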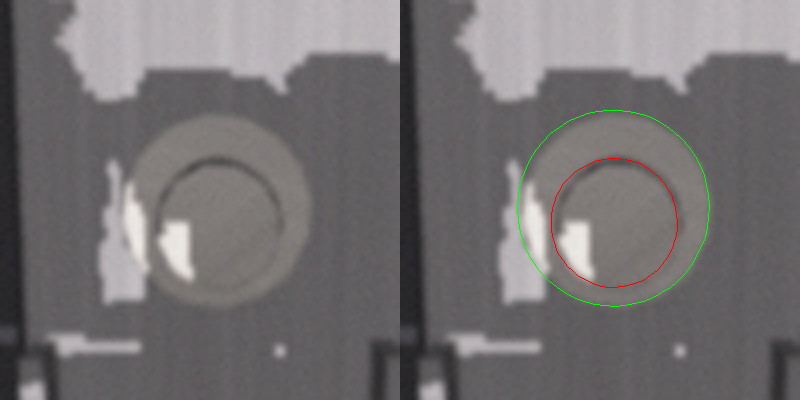

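View pics/side14.png

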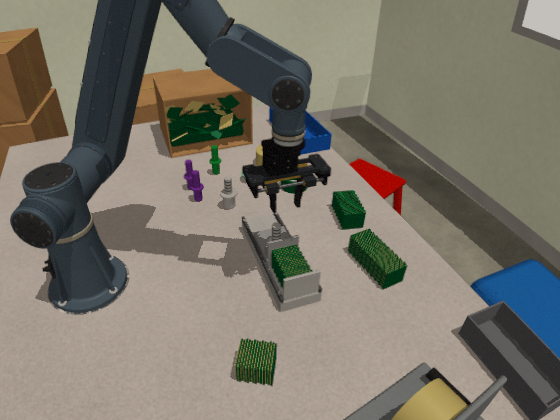

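The pin stands upright in the bore with its collar flat on the plate. Its outline matches the seated-pin overlay, the fence is still against the pads, and the gripper is clear and touching nothing. Handing in.

```bash
python3 -c "
from rig import robot
print(robot.hand_in())"
```

```text
the job is handed in; nothing more can be done
None
```

I pushed the fence to its stop, locked it with the slim pin, let go and handed the job in at about 27.5 s. Handing in reports no verdict.

**What I did:**
- **Fence:** I pushed it with closed fingers until the force rose to 28 N and it stopped moving. The base bore then showed through the plate.
- **Pin:** I gripped it by the handle and leaned it 12°. The low edge went in first, with the foot nominally 2.6 mm and then about 4.5 mm below the mouth. I then straightened it and slid it down until the collar touched, with about 5 N upward and 6 N sideways on the wrist.

**Last checks:**
- **Depth:** The foot was nominally 48.1 mm below the mouth before release. After release the handle top read 0.120–0.122 m in the scene camera's depth, against 0.1185 m expected when seated; I put the difference down to depth noise.
- **Seating:** In the wrist camera, the collar and handle circles matched a seated, upright pin at the closed-fence bore position.
- **Surroundings:** In the side view, the bystanders it shows look unmoved; I did not measure them. The gripper is clear of everything.

**What disagreed:** The wrist camera read about 2.5 mm low in x and 1.3 mm high in y compared with the two fixed cameras. I corrected for that. The chamfer and the arm's give took up the remaining error of about 1.5 mm in x.

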